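# Aperture stops back in their tray by size

## Robot

A 6-joint arm with a two-finger parallel gripper is mounted at the origin on a cart in front of the work surface, level with it; the furniture and walls round the work are solid. World frame = base frame: x ahead of the robot, y to its left, z up, the work surface at z = 0. Lengths are in m, angles in degrees, forces in N, time in s.
With the tool pointing down it reaches from about 0.4 to 0.825 m from the base axis. Payload 7 kg.
Tool frame: the origin (TCP) lies midway between the tips of the shut fingers; the grasp point (between the pads) lies 19 mm behind it; z points along the fingers, y is the line along which they close (so a half turn about z gives the same grasp; the last joint's range is limited). The gripper opens to 88 mm and grips with 3 to 60 N. Pads are 19 mm wide; open, the fingers measure 130 mm over their backs; the gripper's body (78 mm by 193 mm) begins 47 mm behind the grasp point.
Start: joints at [79.59, 20.546, 0.682, 0, -70.136, -16.507], TCP at [0.306, 0.602, 0.227] pointing down, gripper open.
Joint ranges: [-176.03, 176.03], [-82.01, 121.73], [-58.28, 71.71], [-173.87, 95.51], [-174.79, -0.11], [-173.66, 173.66]. Speed limits (degrees/s): [136.94, 136.94, 172.46, 180, 180, 180].

## Interface

Orientations are given as [roll, pitch, yaw] about the fixed x, y, z axes, in that order (R = Rz(yaw) Ry(pitch) Rx(roll)).
In Python, from plant import ctrl gives the robot as it stands. The module is installed in compiled form; this text tells all that it offers.
- The arm moves only by the tool send_rows, never from a script. Its argument "plan" is a list that holds one entry, the list of rows, each a list of 6 numbers: the shift along the tool's x, y, z in shares of 1000 mm (1.0 is 1000 mm), then the turn, a rotation vector about the tool's x, y, z in shares of pi/2 rad (1.0 is pi/2 rad). A call has 1 to 8 rows; each row is the pose to reach, as a shift and turn from the pose commanded when the call began, along the tool's axes at that moment; what a row does not reach only later rows make up. A row lasts 1/12 s, in which the tool goes at most 41.7 mm and 7.16 degrees, less where a joint would pass 70% of its speed; a pose out of reach is approached as far as the arm can. A call with a gripper value outside its range is refused whole. "fingers" is the opening, from 0 (shut) to 1 (fully open), set as the call begins (left out, the last holds). The fingers move at their own pace and stop on an object; the grip force is fixed at half the most. Time passes only in rows, so rows that repeat a pose let the fingers close. It gives the time, the measured TCP pose, the force, the opening and the grip force at its end, in the units of the state.
- ctrl.get_obs(): the state, without advancing time (a new reading comes with each control period).
- ctrl.snapshot(name): name is "scene" or "top" or "wrist"; returns a dict with "img" (400x640x3 uint8, red, green, blue), "K" (3x3 intrinsics, pixels), "pose" (4x4, takes a point from camera to world coordinates). Camera axes: x right, y down, z forward; pixel columns grow to the right and rows downward; lengths in m; the calibration is good to about 2 mm. A picture is of the moment at which its call begins. There is no depth.
- ctrl.close_job(): hands the job in; it is judged then, once.
The state is a dict: "clock": time; "joint_pos": joint angles; "qvel": joint speeds; "tau": joint torques, N m; "tool_pos": TCP position; "orientation": TCP orientation; "force": force on the tool from outside, world axes, zero at the start; "moment": the same for the moment, N m; "opening": finger opening in m; "gripper_force": force on a finger pad.
Only numpy, scipy, OpenCV 4.12 (cv2) and the standard library are available. Lean on these libraries where they do the work, as an engineer would, in place of code of your own. Each camera call takes 0.05 s, during which the arm holds its last target. There are 200 camera calls.

## Task

Put the four aperture stops back in their wooden tray in order of opening, one lying flat in each felt seat, from the smallest opening at the seat with the smallest white dot to the largest opening at the largest dot. One stop is still held in the backlight: swing the tab with the red peg aside, then lift that stop out. Do not knock the dropper bottle or the loupe about.

Things in the scene. Friction and masses are not known exactly. Their poses are not given: they have to be found in the camera images.
- stop_6: Aperture stop with the smallest opening: turned brass disc, 44 mm across, 10 mm thick, 6 mm round hole in the middle, 45 g. Origin: centre of its underside; z up; yaw means nothing. One of the four (any) is held in the backlight, three lie on the dark blue foam pad (130 x 160 mm); in both places the underside is 10 mm above the bench.
- stop_14: Aperture stop with the second smallest opening: turned brass disc, 44 mm across, 10 mm thick, 14 mm round hole in the middle, 45 g. Origin: centre of its underside; z up; yaw means nothing. One of the four (any) is held in the backlight, three lie on the dark blue foam pad (130 x 160 mm); in both places the underside is 10 mm above the bench.
- stop_22: Aperture stop with the second largest opening: turned brass disc, 44 mm across, 10 mm thick, 22 mm round hole in the middle, 45 g. Origin: centre of its underside; z up; yaw means nothing. One of the four (any) is held in the backlight, three lie on the dark blue foam pad (130 x 160 mm); in both places the underside is 10 mm above the bench.
- stop_30: Aperture stop with the largest opening: turned brass disc, 44 mm across, 10 mm thick, 30 mm round hole in the middle, 45 g. Origin: centre of its underside; z up; yaw means nothing. One of the four (any) is held in the backlight, three lie on the dark blue foam pad (130 x 160 mm); in both places the underside is 10 mm above the bench.
- tray: Fixed wooden tray, 90 x 254 mm, any yaw. Origin on the bench under the row's middle. Four felt seats, 10 mm above the bench, at x 0, y +90, +30, -30, -90 mm. Fins 4 mm thick, 60 mm long, 6.5 mm above the felt, part them (56 mm clear) along y; open on both x sides for the fingers. White dots at x -41 mm: 4 mm at y +90 (smallest opening), then 8, 12, 16 mm at y -90 (largest).
- backlight: Fixed slim grey backlight, 90 x 122 x 10 mm. Origin on the bench under its round seat's centre; z up. The stop lies on the white diffuser, 10 mm above the bench, between two dark arcs 6 mm high (1.6 mm clearance) at its +y and -y sides; its +x and -x sides are open 30 mm wide for the fingers. A steel swing tab turns on a post at x 0, y +37 mm.
- tab (a joint): Swing tab, steel, 10 mm wide, 21.5 to 24.5 mm above the bench, on a vertical axis at the backlight's x 0, y +37 mm. Near 0 (start) its 27 mm nose holds the stop down and its tail with the red peg points to +y. Turns either way to 1.65 rad (positive counter-clockwise from above), clear of the stop beyond 1.25 rad; stays where left (about 1 N at the peg).
- tab_peg (a point): Red upright peg on the tab's tail, 10 mm across, 28 mm from the tab's axis, standing from 24.5 to 43.5 mm above the bench. The point is on the peg's axis, 34.5 mm above the bench.
- dropper: Bystander: amber glass dropper bottle with black teat, 33 mm across, 105 mm high, loose, upright. Origin: centre of its foot.
- loupe: Bystander: black eye loupe, 39 mm across, 40 mm high, loose, upright. Origin: centre of its foot.

How it is judged (in metres and radians):
At the end, for the whole second after the job is handed in: Every stop lies flat on the felt of its own seat (underside within 2.5 mm of the felt), within 9 mm of the seat's centre along the row and 12 mm across it, in order of opening from the smallest dot to the largest, released and at rest (x of stop_6 in the frame of tray between -0.012 and 0.012 m and y of stop_6 in the frame of tray between 0.081 and 0.099 m and z of stop_6 in the frame of tray between 0.0075 and 0.0125 m and linear speed of each of stop_6, stop_14, stop_22, stop_30 below 0.02 m/s and x of stop_14 in the frame of tray between -0.012 and 0.012 m and y of stop_14 in the frame of tray between 0.021 and 0.039 m and z of stop_14 in the frame of tray between 0.0075 and 0.0125 m and x of stop_22 in the frame of tray between -0.012 and 0.012 m and y of stop_22 in the frame of tray between -0.039 and -0.021 m and z of stop_22 in the frame of tray between 0.0075 and 0.0125 m and x of stop_30 in the frame of tray between -0.012 and 0.012 m and y of stop_30 in the frame of tray between -0.099 and -0.081 m and z of stop_30 in the frame of tray between 0.0075 and 0.0125 m); the robot touches nothing.
It fails at once if the dropper bottle is pushed more than 30 mm or tipped over (distance of dropper from where it was at the start of the episode above 0.03 m or angle between dropper's own z axis and vertical above 0.5 rad).
It fails at once if the loupe is pushed more than 30 mm or tipped over (distance of loupe from where it was at the start of the episode above 0.03 m or angle between loupe's own z axis and vertical above 0.5 rad).
It also fails if it takes over 120 s, if anything falls off the work surface, if the arm or the gripper's body presses on something with over 40 N, if the wrist force passes 120 N, or if a joint passes its speed limit or range.

## Working session

There is one attempt and no reset: what is moved stays moved. The work goes in short steps, Python scripts to look and compute and a tool call to move; the robot and the scene stay as the last step left them, time stands still between calls to the robot, and variables do not carry over. Pictures are saved under pics/ and viewed, at most 14 in all, crops included, and the job is handed in when it is done.

Besides the shell and the picture viewer there is one more tool, called after "Emit:" in YAML: its name, and indented under it one key for each argument. send_rows: Moves the arm, as the interface text tells. Its arguments: {"type":"object","properties":{"plan":{"type":"array","items":{"type":"array","items":{"type":"array","items":{"type":"number"}}}},"fingers":{"type":"number"}},"required":["plan"]}

```bash
mkdir -p pics && python3 - <<'E'
from plant import ctrl
import cv2
for n in("scene","top"):
    s=ctrl.snapshot(n); cv2.imwrite(f"pics/{n}0.png",s["img"][:,:,::-1]); print(s["K"].round(1).tolist(),s["pose"].round(4).tolist())
print(ctrl.get_obs())
E
```

```text
[[443.4, 0.0, 314.1], [0.0, 443.4, 207.3], [0.0, 0.0, 1.0]] [[0.6771, -0.4055, 0.6141, -0.0551], [-0.7355, -0.4, 0.5468, -0.4946], [0.0239, -0.8219, -0.5691, 0.5943], [0.0, 0.0, 0.0, 1.0]]
[[376.8, 0.0, 329.7], [0.0, 376.8, 202.4], [0.0, 0.0, 1.0]] [[0.0229, -0.9965, 0.0804, 0.4809], [-0.9995, -0.0247, -0.0221, 0.0248], [0.024, -0.0798, -0.9965, 0.9031], [0.0, 0.0, 0.0, 1.0]]
{'clock': 0.1, 'joint_pos': array([ 7.95888743e+01,  2.05859168e+01,  6.40345002e-01, -1.68399014e-02,
       -7.01348476e+01, -1.65069051e+01]), 'qvel': array([ 0.00913336, -0.1399586 ,  0.08627401, -0.03624108, -0.10760835,
       -0.06727985]), 'tau': array([-1.69140367e-03, -5.84164810e+01,  2.93749845e+01,  7.01539323e+00,
        1.01023683e-02, -5.35058905e-05]), 'tool_pos': array([0.30541768, 0.6014821 , 0.22574519]), 'orientation': array([ 1.79918397e+02, -7.67246870e-03, -2.69237588e+01]), 'force': array([0.01669816, 0.1533755 , 0.21853488]), 'moment': array([-0.02299876,  0.00576191,  0.03109531]), 'gripper_force': 0.0, 'opening': 0.08748953555427781}
```

View pics/top0.png

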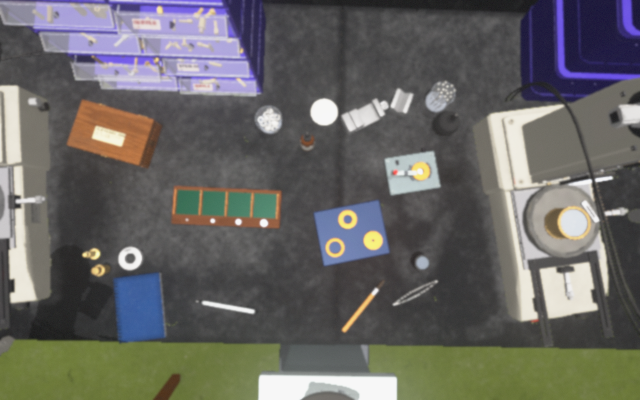

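View pics/scene0.png

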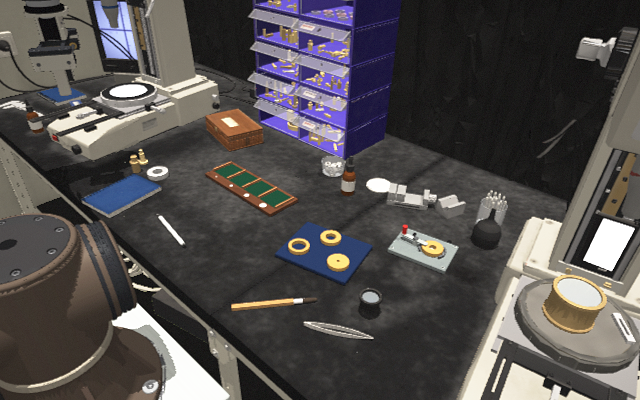

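The top view shows the tray at (172-281, 186-227) with its dots growing to the right. The pad has rings at (347,219), (335,248) and (373,240). The backlight is at (412,172) with the red peg at about (395,174), the dropper is near (307,142) and the loupe near (421,262). Next I'll measure these.

```bash
cat > h.py <<'E'
import cv2,numpy as np
from plant import ctrl
def shot(n):
    s=ctrl.snapshot(n); return s["img"],np.array(s["K"]),np.array(s["pose"])
def ray(u,v,K,P,z):
    d=P[:3,:3]@np.linalg.solve(K,[u,v,1.]); o=P[:3,3]; return o+d*(z-o[2])/d[2]
def proj(p,K,P):
    c=P[:3,:3].T@(np.array(p)-P[:3,3]); q=K@c; return q[:2]/q[2]
def blobs(mask,amin=4):
    n,l,st,c=cv2.connectedComponentsWithStats(mask.astype(np.uint8))
    return [(c[i],st[i,4],l==i) for i in range(1,n) if st[i,4]>=amin]
E
python3 - <<'E'
from h import *
img,K,P=shot("top"); hsv=cv2.cvtColor(img,cv2.COLOR_RGB2HSV)
def rep(t,m,z,roi,a=4):
    x0,y0,x1,y1=roi; mm=np.zeros(m.shape,bool); mm[y0:y1,x0:x1]=m[y0:y1,x0:x1]
    for c,ar,b in blobs(mm,a): 
        cn=cv2.findContours(b.astype(np.uint8),0,2)[0][0]; hull=cv2.convexHull(cn); M=cv2.moments(hull)
        cc=(M['m10']/M['m00'],M['m01']/M['m00']) if M['m00'] else c
        print(t,c.round(1),ar,'hull',np.round(cc,1),ray(*cc,K,P,z).round(4),'rect',[np.round(q,1) for q in cv2.minAreaRect(cn)] if ar>300 else '')
H,S,V=cv2.split(hsv)
rep('brass',(H>15)&(H<35)&(S>110)&(V>100),.02,(310,140,440,270),20)
rep('green',(H>60)&(H<95)&(S>80)&(V>40),.01,(165,180,290,235),50)
rep('white',(S<60)&(V>150),.01,(165,205,290,235),2)
rep('red',((H<8)|(H>172))&(S>120)&(V>80),.0435,(380,145,445,200),3)
rep('pad',(H>105)&(H<125)&(S>100)&(V>60),.01,(305,195,400,270),300)
rep('bl',(H>75)&(H<115)&(S>10)&(S<90)&(V>110),.01,(375,140,450,205),100)
crop=cv2.resize(img[130:275,300:445],(580,580),interpolation=cv2.INTER_CUBIC)
cv2.imwrite('pics/crop1.png',crop[:,:,::-1])
s,Ks,Ps=shot("scene"); cv2.imwrite('pics/crop2.png',cv2.resize(s[145:325,265:505],(800,600),interpolation=cv2.INTER_CUBIC)[:,:,::-1])
E
```

```text
brass [421.4 170.5] 175 hull [420.5 170.8] [ 0.6331 -0.2093  0.02  ] rect 
brass [347.1 218.8] 177 hull [347.  218.8] [ 0.5146 -0.0363  0.02  ] rect 
brass [372.4 239.8] 251 hull [372.4 239.7] [ 0.467  -0.0967  0.02  ] rect 
brass [334.5 247.1] 114 hull [334.5 247. ] [ 0.4482 -0.0083  0.02  ] rect 
green [187.4 201.9] 449 hull [187.5 201.9] [0.5458 0.3404 0.01  ] rect [array([187.4, 201.8]), array([20.1, 22.4]), np.float64(4.4)]
green [213.1 202.9] 446 hull [213.1 203. ] [0.5448 0.2803 0.01  ] rect [array([213., 203.]), array([22., 20.]), np.float64(90.0)]
green [238.8 204.1] 447 hull [238.9 204.1] [0.5437 0.2197 0.01  ] rect [array([239., 204.]), array([22., 20.]), np.float64(90.0)]
green [264.2 205.3] 441 hull [264.1 205.2] [0.5425 0.1602 0.01  ] rect [array([264.2, 205.4]), array([20.1, 21.9]), np.float64(3.6)]
white [186.5 219.5] 4 hull [186.5 219.5] [0.5044 0.3404 0.01  ] rect 
white [212.1 220.1] 22 hull [212.1 220.1] [0.5045 0.2808 0.01  ] rect 
white [238.  221.6] 43 hull [238.  221.5] [0.5024 0.22   0.01  ] rect 
white [263.5 222.4] 67 hull [263.5 222.5] [0.5016 0.1601 0.01  ] rect 
red [394.5 172. ] 10 hull [394.5 172. ] [ 0.6246 -0.1426  0.0435] rect 
bl [410.5 173.1] 1432 hull [411.7 172.6] [ 0.6297 -0.1908  0.01  ] rect [array([411.9, 172.6]), array([38.3, 51.5]), np.float64(80.5)]
```

View pics/crop1.png

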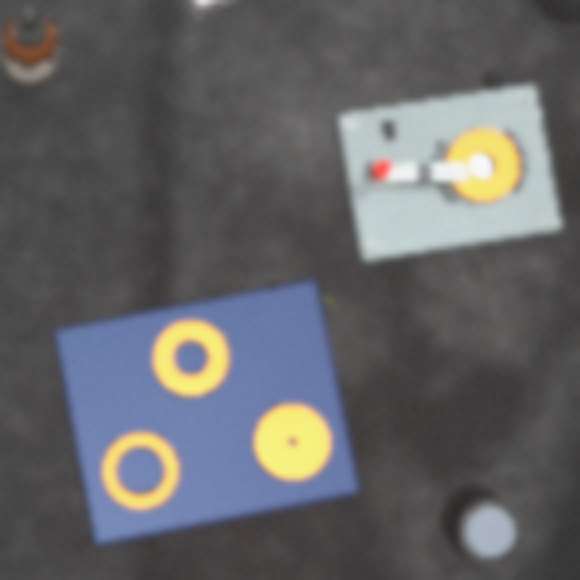

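View pics/crop2.png

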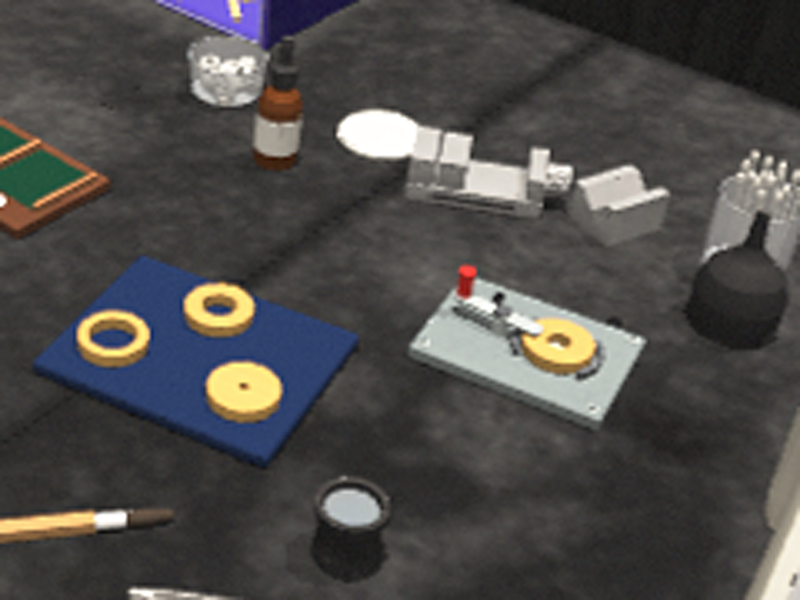

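The crops show stop_30 at lower left on the pad, stop_22 at the top and stop_6 at the right, so stop_14 is in the backlight. The red peg is towards world +y and a dark rubber bulb stands beyond the backlight. I'll check the bulb, peg and dropper across the two views and set up the move helper.

```bash
cat >> h.py <<'E'
from scipy.spatial.transform import Rotation as Ro
def go(*targets):
    "targets (x,y,z,yaw): print row shift (cm, tool axes) and z turn from the measured pose"
    o=ctrl.get_obs(); p=np.array(o["tool_pos"]); R=Ro.from_euler('xyz',o["orientation"],degrees=True)
    print('t',round(o["clock"],1),p.round(4),o["orientation"].round(2),'open',round(o["opening"],4))
    for x,y,z,w in targets:
        print((R.inv().apply(np.array([x,y,z])-p)*100).round(2),(R.inv()*Ro.from_euler('xyz',[180,0,w],degrees=True)).as_rotvec(degrees=True).round(2))
E
python3 - <<'E'
from h import *
(t,K,P),(s,Ks,Ps)=shot("top"),shot("scene")
def tri(a,b):
    A,B=(Q[:3,:3]@np.linalg.solve(k,[*p,1.]) for p,k,Q in((a,K,P),(b,Ks,Ps)))
    q=np.linalg.lstsq(np.c_[A,-B],Ps[:3,3]-P[:3,3],rcond=None)[0]
    return ((P[:3,3]+A*q[0])+(Ps[:3,3]+B*q[1]))/2
print('bulb',tri((447,122),(487,232)).round(3))
print('dropper',tri((307,142),(348,172)).round(3))
h=cv2.cvtColor(s,cv2.COLOR_RGB2HSV); m=((h[...,0]<6)|(h[...,0]>174))&(h[...,1]>180)&(h[...,2]>120); m[:215]=0;m[245:]=0;m[:,:390]=0;m[:,420:]=0
for c,a,b in blobs(m): print('peg',c,a,ray(*c,Ks,Ps,.034).round(4))
m=(h[...,0]>15)&(h[...,0]<35)&(h[...,1]>90)&(h[...,2]>100); m[:220]=0;m[285:]=0;m[:,:280]=0;m[:,450:]=0
for c,a,b in blobs(m,40): print('stop',c,a,ray(*c,Ks,Ps,.017).round(4))
go((.6246,-.1426,.15,-82.7))
E
```

```text
bulb [ 0.752 -0.271  0.024]
dropper [0.685 0.06  0.062]
peg [404.36666667 228.3       ] 30 [ 0.6256 -0.1433  0.034 ]
stop [330.31048387 237.39919355] 248 [ 0.5105 -0.0386  0.017 ]
stop [298.57272727 246.06363636] 220 [ 0.4441 -0.0109  0.017 ]
stop [432.46923077 248.68846154] 260 [ 0.6283 -0.2118  0.017 ]
stop [337.52547771 262.08280255] 314 [ 0.4622 -0.0991  0.017 ]
t 0.3 [0.3055 0.6017 0.2263] [179.97  -0.   -26.92] open 0.0878
[62.15 51.92  7.66] [ 3.000e-02 -2.000e-02  5.578e+01]
```

Careful with the scale: shifts go in shares of 1000 mm and turns go in shares of pi/2 rad. That gives: 62.2 cm is 0.622, 51.9 cm is 0.519, 55.8 degrees is 0.62.

Emit:
send_rows:
  plan:
    - [[0.622,0.519,0.02,0,0,0.62],[0.622,0.519,0.02,0,0,0.62],[0.622,0.519,0.02,0,0,0.62],[0.622,0.519,0.02,0,0,0.62],[0.622,0.519,0.02,0,0,0.62],[0.622,0.519,0.02,0,0,0.62],[0.622,0.519,0.02,0,0,0.62],[0.622,0.519,0.02,0,0,0.62]]
  fingers: 0.4

```text
clock: 0.97
tool_pos: [0.4374, 0.2938, 0.2186]
orientation: [-180.0, 0.0, -83.1]
force: [1.0, 0.4, 0.1]
opening: 0.0402
gripper_force: 0.0
```

```bash
python3 -c "
from h import *
go((.6246,-.1426,.15,-82.7))"
```

```text
t 1.0 [0.4374 0.2938 0.2186] [-1.7997e+02  3.0000e-02 -8.3070e+01] open 0.0402
[ 45.58 -13.31   6.84] [-0.03  0.03 -0.37]
```

Converted, 45.6 cm is 0.456, -13.3 cm is -0.133.

Emit:
send_rows:
  plan:
    - [[0.456,-0.133,0.06,0,0,0],[0.456,-0.133,0.06,0,0,0],[0.456,-0.133,0.06,0,0,0],[0.456,-0.133,0.06,0,0,0],[0.456,-0.133,0.06,0,0,0],[0.456,-0.133,0.06,0,0,0],[0.456,-0.133,0.06,0,0,0],[0.456,-0.133,0.06,0,0,0]]

```text
clock: 1.63
tool_pos: [0.5697, -0.0095, 0.1766]
orientation: [-180.0, 0.0, -82.7]
force: [1.1, 0.9, -0.6]
opening: 0.0352
gripper_force: 0.0
```

```bash
python3 -c "
from h import *
go((.625,-.143,.15,-82.7))"
```

```text
t 1.6 [ 0.5697 -0.0095  0.1766] [-1.7996e+02  1.0000e-02 -8.2700e+01] open 0.0352
[13.94 -3.79  2.66] [-0.04  0.01 -0.  ]
```

Converted, 13.9 cm is 0.139, 6 cm is 0.06.

Emit:
send_rows:
  plan:
    - [[0.139,-0.038,0.03,0,0,0],[0.139,-0.038,0.03,0,0,0],[0.139,-0.038,0.03,0,0,0],[0.139,-0.038,0.03,0,0,0],[0.139,-0.038,0.06,0,0,0],[0.139,-0.038,0.06,0,0,0],[0.139,-0.038,0.06,0,0,0],[0.139,-0.038,0.06,0,0,0]]

```text
clock: 2.3
tool_pos: [0.6247, -0.1403, 0.1175]
orientation: [-180.0, -0.0, -82.7]
force: [-0.2, 0.3, 0.1]
opening: 0.035
gripper_force: 0.0
```

```bash
python3 -c "
from h import *
go((.625,-.143,.029,-82.7))
s,K,P=shot('wrist'); cv2.imwrite('pics/w1.png',s[:,:,::-1])
h=cv2.cvtColor(s,cv2.COLOR_RGB2HSV); m=((h[...,0]<6)|(h[...,0]>174))&(h[...,1]>150)&(h[...,2]>90)
for c,a,b in blobs(m,30): print('red',c,a,ray(*c,K,P,.04).round(4))
"
```

```text
t 2.3 [ 0.6247 -0.1403  0.1175] [-1.7999e+02 -3.0000e-02 -8.2670e+01] open 0.035
[0.27 0.01 8.85] [-0.01 -0.03  0.03]
red [315.86065574 197.74590164] 122 [ 0.6262 -0.1458  0.04  ]
```

View pics/w1.png

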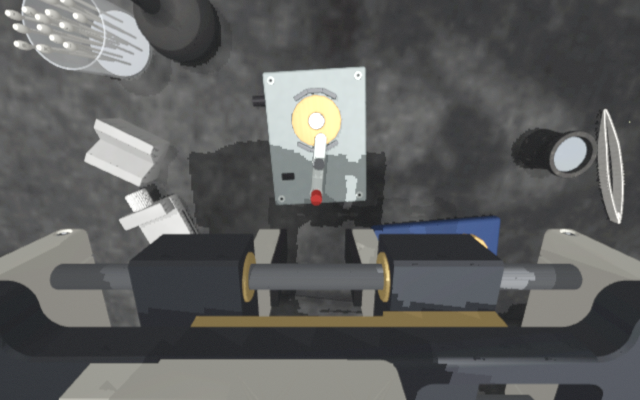

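The wrist view shows the peg at (316,198), the stop at (316,120) and the tab in line between them. The black patch at (288,176) is flat. Descending onto the peg.

Converted, 8.8 cm is 0.088, 6 cm is 0.06.

Emit:
send_rows:
  plan:
    - [[0.004,0,0.03,0,0,0],[0.004,0,0.06,0,0,0],[0.004,0,0.088,0,0,0],[0.004,0,0.088,0,0,0],[0.004,0,0.088,0,0,0]]

```text
clock: 2.77
tool_pos: [0.6249, -0.1439, 0.0291]
orientation: [179.9, -0.0, -82.6]
force: [1.5, -0.4, 1.8]
opening: 0.035
gripper_force: 0.0
```

Emit:
send_rows:
  plan:
    - [[0,0,0,0,0,0],[0,0,0,0,0,0],[0,0,0,0,0,0],[0,0,0,0,0,0],[0,0,0,0,0,0],[0,0,0,0,0,0]]
  fingers: 0

```text
clock: 3.27
tool_pos: [0.6256, -0.1445, 0.0297]
orientation: [-179.9, -0.0, -82.7]
force: [-1.1, 2.4, 5.6]
opening: 0.0087
gripper_force: 30.0
```

Converted, 1.87 cm is 0.0187, 1.61 cm is 0.0161, -42 degrees is -0.4667.

Emit:
send_rows:
  plan:
    - [[0.0002,0.0034,0,0,0,-0.0778],[0.0008,0.0068,0,0,0,-0.1556],[0.0019,0.01,0,0,0,-0.2333],[0.0033,0.0131,0,0,0,-0.3111],[0.0051,0.0161,0,0,0,-0.3889],[0.0072,0.0187,0,0,0,-0.4667],[0.0072,0.0187,0,0,0,-0.4667]]

```text
clock: 3.85
tool_pos: [0.6066, -0.1532, 0.0297]
orientation: [-180.0, 0.1, -40.2]
force: [-5.2, 8.0, 11.3]
opening: 0.0085
gripper_force: 30.0
```

Converted, 1.87 cm is 0.0187, 1.61 cm is 0.0161, -42 degrees is -0.4667.

Emit:
send_rows:
  plan:
    - [[0.0002,0.0034,0,0,0,-0.0778],[0.0008,0.0068,0,0,0,-0.1556],[0.0019,0.01,0,0,0,-0.2333],[0.0033,0.0131,0,0,0,-0.3111],[0.0051,0.0161,0,0,0,-0.3889],[0.0072,0.0187,0,0,0,-0.4667],[0.0072,0.0187,0,0,0,-0.4667]]

```text
clock: 4.43
tool_pos: [0.5988, -0.1729, 0.0296]
orientation: [-180.0, 0.1, 1.7]
force: [-7.1, 5.4, 13.5]
opening: 0.0089
gripper_force: 30.0
```

Emit:
send_rows:
  plan:
    - [[0,0,0,0,0,0],[0,0,0,0,0,0],[0,0,0,0,0,0],[0,0,-0.04,0,0,0],[0,0,-0.08,0,0,0],[0,0,-0.08,0,0,0]]
  fingers: 0.4

```text
clock: 4.93
tool_pos: [0.6052, -0.1738, 0.1163]
orientation: [179.9, -0.6, 1.4]
force: [2.4, 0.2, 1.6]
opening: 0.0351
gripper_force: 0.0
```

```bash
python3 -c "
from h import *
go((.633,-.2075,.1,-82.7),(.59,-.12,.12,-82.7))
t,K,P=shot('top'); cv2.imwrite('pics/t2.png',cv2.resize(t[130:275,300:445],(580,580),interpolation=2)[:,:,::-1])
"
```

```text
t 4.9 [ 0.6052 -0.1738  0.1163] [179.86  -0.61   1.38] open 0.0351
[2.68 3.43 1.67] [-0.34 -0.6  84.07]
[-1.39 -5.41 -0.39] [-0.34 -0.6  84.07]
```

View pics/t2.png

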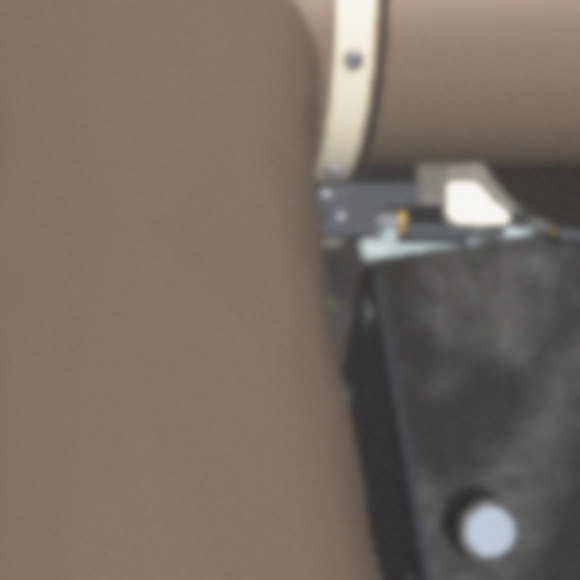

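The arm hides the view from above, with only the loupe visible at (488,530). I'll turn back to use the wrist camera.

Converted, -2.9 cm is -0.029, 2 cm is 0.02, 56 degrees is 0.6222.

Emit:
send_rows:
  plan:
    - [[0.02,-0.029,-0.004,0,0,0.0778],[0.02,-0.029,-0.004,0,0,0.1556],[0.02,-0.029,-0.004,0,0,0.2333],[0.02,-0.029,-0.004,0,0,0.3111],[0.02,-0.029,-0.004,0,0,0.3889],[0.02,-0.029,-0.004,0,0,0.4667],[0.02,-0.029,-0.004,0,0,0.5444],[0.02,-0.029,-0.004,0,0,0.6222]]
  fingers: 1

```text
clock: 5.65
tool_pos: [0.6197, -0.1435, 0.1118]
orientation: [180.0, 0.0, -55.1]
force: [0.2, 0.9, -0.5]
opening: 0.0827
gripper_force: 0.0
```

Converted, 28 degrees is 0.3111.

Emit:
send_rows:
  plan:
    - [[0,0,0,0,0,0.0778],[0,0,0,0,0,0.1556],[0,0,0,0,0,0.2333],[0,0,0,0,0,0.3111],[0,0,0,0,0,0.3111],[0,0,0,0,0,0.3111]]

```text
clock: 6.15
tool_pos: [0.6197, -0.1435, 0.112]
orientation: [180.0, 0.0, -82.5]
force: [0.2, -1.0, -0.3]
opening: 0.0875
gripper_force: 0.0
```

```bash
python3 -c "
from h import *
s,K,P=shot('wrist'); cv2.imwrite('pics/w2.png',s[:,:,::-1])
h=cv2.cvtColor(s,cv2.COLOR_RGB2HSV); m=(h[...,0]>15)&(h[...,0]<35)&(h[...,1]>90)&(h[...,2]>100); m[225:]=0
for c,a,b in blobs(m,300):
    cn=cv2.convexHull(cv2.findContours(b.astype(np.uint8),0,2)[0][0]); e=cv2.minEnclosingCircle(cn); print('brass',c,a,e,ray(*e[0],K,P,.02).round(4))
m=((h[...,0]<6)|(h[...,0]>174))&(h[...,1]>150)&(h[...,2]>90)
for c,a,b in blobs(m,30): print('red',c,a,ray(*c,K,P,.04).round(4))
go((.633,-.2075,.1,-82.7))
"
```

```text
red [345.32773109 173.96638655] 119 [ 0.5999 -0.1743  0.04  ]
t 6.2 [ 0.6198 -0.1435  0.1121] [ 1.7996e+02  1.0000e-02 -8.2470e+01] open 0.0874
[ 6.52 -0.47  1.21] [0.04 0.01 0.23]
```

View pics/w2.png

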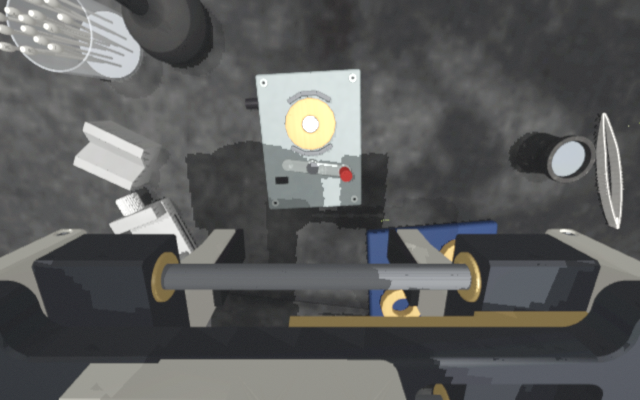

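The tab is swung clear, with the peg at (345,174) and the stop fully open at (310,124). A small knob sits at (250,104) off the +x edge, so I'll use a narrower opening.

```bash
python3 -c "
from h import *
s,K,P=shot('wrist'); h=cv2.cvtColor(s,cv2.COLOR_RGB2HSV); print(h[112,310],h[124,290])
m=(h[...,0]>12)&(h[...,0]<38)&(h[...,1]>70)&(h[...,2]>80); m[180:]=0
for c,a,b in blobs(m,200): 
    e=cv2.minEnclosingCircle(np.argwhere(b)[:,::-1].astype(np.float32)); print(c,a,e,ray(*e[0],K,P,.02).round(4))
for q in((258,75),(362,70)): print(ray(*q,K,P,.01))
go((.633,-.2085,.07,-82.7))
"
```

```text
[ 29  72 255] [ 27  77 255]
[305.88515176 125.96800656] 1219 ((309.79144287109375, 123.47142791748047), 25.6240291595459) [ 0.6344 -0.2096  0.02  ]
[ 0.68306159 -0.24300687  0.01      ]
[ 0.5963503  -0.25835639  0.01      ]
t 6.2 [ 0.6199 -0.1435  0.1122] [179.97   0.   -82.5 ] open 0.0872
[ 6.62 -0.46  4.22] [0.03 0.   0.2 ]
```

Converted, 8 cm is 0.08, 6.7 cm is 0.067.

Emit:
send_rows:
  plan:
    - [[0.067,-0.005,0,0,0,0],[0.067,-0.005,0,0,0,0],[0.067,-0.005,0,0,0,0],[0.067,-0.005,0.04,0,0,0],[0.067,-0.005,0.06,0,0,0],[0.067,-0.005,0.08,0,0,0],[0.067,-0.005,0.08,0,0,0]]
  fingers: 0.7

```text
clock: 6.83
tool_pos: [0.6303, -0.2089, 0.0279]
orientation: [179.6, 0.1, -82.6]
force: [-0.8, -1.6, -1.5]
opening: 0.0613
gripper_force: 0.0
```

```bash
python3 -c "
from h import *
go((.634,-.209,.0135,-82))"
```

```text
t 6.8 [ 0.6303 -0.2089  0.0279] [ 1.7961e+02  1.2000e-01 -8.2650e+01] open 0.0613
[ 0.06 -0.37  1.44] [ 0.39  0.12 -0.65]
```

Converted, 1.4 cm is 0.014, 0.7 cm is 0.007.

Emit:
send_rows:
  plan:
    - [[0,-0.003,0.007,0,0,0],[0,-0.003,0.014,0,0,0],[0,-0.003,0.014,0,0,0],[0,-0.003,0.014,0,0,0]]

```text
clock: 7.17
tool_pos: [0.6368, -0.2089, 0.0192]
orientation: [-180.0, -0.0, -82.7]
force: [0.4, 0.2, 0.3]
opening: 0.0614
gripper_force: 0.0
```

Emit:
send_rows:
  plan:
    - [[0,0,0,0,0,0],[0,0,0,0,0,0],[0,0,0,0,0,0],[0,0,0,0,0,0],[0,0,0,0,0,0]]
  fingers: 0

```text
clock: 7.58
tool_pos: [0.6388, -0.2091, 0.0207]
orientation: [-179.7, -0.1, -82.7]
force: [4.2, 0.2, 6.5]
opening: 0.0338
gripper_force: 7.0
```

The fingers closed above the stop because the pose had not settled. I'll open, rise a little and measure again.

Converted, -2 cm is -0.02.

Emit:
send_rows:
  plan:
    - [[0,0,-0.02,0,0,0],[0,0,-0.02,0,0,0],[0,0,-0.02,0,0,0],[0,0,-0.02,0,0,0],[0,0,-0.02,0,0,0],[0,0,-0.02,0,0,0]]
  fingers: 0.72

```text
clock: 8.08
tool_pos: [0.6359, -0.2089, 0.0379]
orientation: [179.9, 0.0, -82.7]
force: [0.0, 0.1, -0.4]
opening: 0.0623
gripper_force: 0.0
```

```bash
python3 -c "
from h import *
go((.634,-.209,.0135,-82))
for i in range(3): ctrl.snapshot('top')
go((.634,-.209,.0135,-82))
s,K,P=shot('wrist'); h=cv2.cvtColor(s,cv2.COLOR_RGB2HSV);cv2.imwrite('pics/w3.png',s[:,:,::-1])
"
```

```text
t 8.1 [ 0.6359 -0.2089  0.0379] [ 1.7994e+02  2.0000e-02 -8.2730e+01] open 0.0623
[-0.02  0.19  2.44] [ 0.06  0.02 -0.73]
t 8.2 [ 0.6361 -0.2089  0.0381] [ 1.7996e+02  1.0000e-02 -8.2720e+01] open 0.0628
[-0.02  0.21  2.46] [ 0.04  0.01 -0.72]
```

View pics/w3.png

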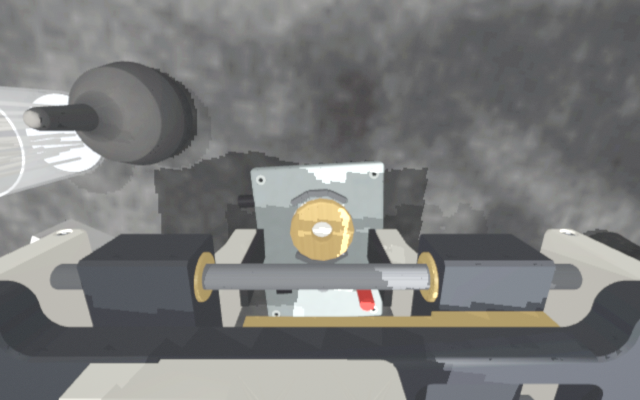

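The stop is still seated at (322,230), between the open fingers at about (232) and (400). Descending fully.

Converted, 2.45 cm is 0.0245, 2.4 cm is 0.024.

Emit:
send_rows:
  plan:
    - [[0,0.002,0.012,0,0,0],[0,0.002,0.024,0,0,0],[0,0.002,0.0245,0,0,0],[0,0.002,0.0245,0,0,0],[0,0.002,0.0245,0,0,0],[0,0.002,0.0245,0,0,0]]

```text
clock: 8.78
tool_pos: [0.6348, -0.2093, 0.0144]
orientation: [-180.0, -0.0, -82.7]
force: [0.5, -0.2, 0.5]
opening: 0.0635
gripper_force: 0.0
```

Emit:
send_rows:
  plan:
    - [[0,0,0,0,0,0],[0,0,0,0,0,0],[0,0,0,0,0,0],[0,0,0,0,0,0],[0,0,0,0,0,0]]
  fingers: 0.2

```text
clock: 9.2
tool_pos: [0.6345, -0.2092, 0.0144]
orientation: [-180.0, -0.0, -82.7]
force: [-0.7, 0.0, 2.5]
opening: 0.0419
gripper_force: 30.0
```

Converted, -12 cm is -0.12, -9 cm is -0.09.

Emit:
send_rows:
  plan:
    - [[0,0,-0.02,0,0,0],[0,0,-0.05,0,0,0],[0,0,-0.09,0,0,0],[0,0,-0.12,0,0,0],[0,0,-0.12,0,0,0]]

```text
clock: 9.62
tool_pos: [0.6383, -0.2101, 0.142]
orientation: [-179.4, -0.2, -82.6]
force: [0.6, 1.2, 0.4]
opening: 0.0419
gripper_force: 30.0
```

```bash
python3 -c "
from h import *
go((.5448,.2803,.13,-91))"
```

```text
t 9.6 [ 0.6383 -0.2101  0.142 ] [-179.39   -0.22  -82.65] open 0.0419
[-49.84   3.01   0.98] [-0.62 -0.17  8.36]
```

Converted, -49.8 cm is -0.498, 3 cm is 0.03, 8.4 degrees is 0.0933.

Emit:
send_rows:
  plan:
    - [[-0.498,0.03,0,0,0,0.0933],[-0.498,0.03,0,0,0,0.0933],[-0.498,0.03,0,0,0,0.0933],[-0.498,0.03,0,0,0,0.0933],[-0.498,0.03,0,0,0,0.0933],[-0.498,0.03,0,0,0,0.0933],[-0.498,0.03,0,0,0,0.0933],[-0.498,0.03,0,0,0,0.0933]]

```text
clock: 10.28
tool_pos: [0.5718, 0.1188, 0.1343]
orientation: [-180.0, 0.0, -91.1]
force: [0.8, -0.0, -0.5]
opening: 0.0421
gripper_force: 30.0
```

Converted, -17 cm is -0.17.

Emit:
send_rows:
  plan:
    - [[-0.17,0,0,0,0,0],[-0.17,0,0,0,0,0],[-0.17,0,0,0,0,0],[-0.17,0,0,0,0,0],[-0.17,0,0,0,0,0],[-0.17,0,0,0,0,0]]

```text
clock: 10.78
tool_pos: [0.5755, 0.2895, 0.1334]
orientation: [180.0, -0.0, -90.9]
force: [0.2, -0.5, -1.0]
opening: 0.0423
gripper_force: 30.0
```

```bash
python3 -c "
from h import *
go((.5448,.2803,.05,-91),(.5448,.2803,.015,-91))
s,K,P=shot('wrist'); h=cv2.cvtColor(s,cv2.COLOR_RGB2HSV);cv2.imwrite('pics/w4.png',s[:,:,::-1])
H,S,V=cv2.split(h)
for c,a,b in blobs((H>60)&(H<95)&(S>80)&(V>25),200): print(c,a,ray(*c,K,P,.01).round(4))
"
```

```text
t 10.8 [0.5755 0.2895 0.1334] [ 1.7999e+02 -1.0000e-02 -9.0930e+01] open 0.0423
[0.97 3.06 8.35] [ 0.01 -0.01  0.07]
[ 0.97  3.06 11.85] [ 0.01 -0.01  0.07]
[346.14048964 179.12429379] 2655 [0.5453 0.2791 0.01  ]
[356.2776618  219.04175365] 479 [0.534  0.3228 0.01  ]
```

View pics/w4.png

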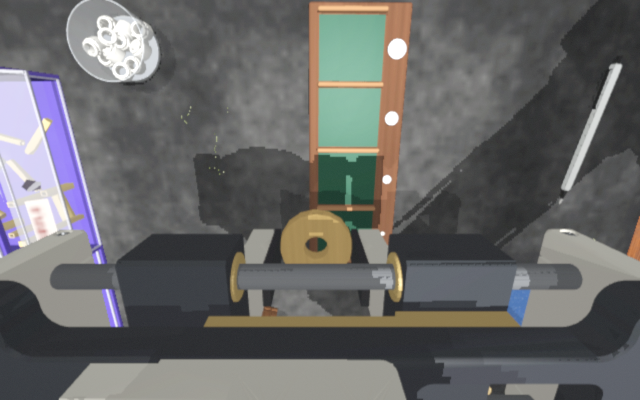

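Stop_14 is held at (316,245) and seat 2 is the third felt from the top at (346,179). The wrist measurement of the seat agrees with the top view.

Converted, 9 cm is 0.09, 8 cm is 0.08.

Emit:
send_rows:
  plan:
    - [[0.01,0.031,0.02,0,0,0],[0.01,0.031,0.05,0,0,0],[0.01,0.031,0.08,0,0,0],[0.01,0.031,0.09,0,0,0],[0.01,0.031,0.09,0,0,0],[0.01,0.031,0.09,0,0,0],[0.01,0.031,0.09,0,0,0]]

```text
clock: 11.42
tool_pos: [0.546, 0.2777, 0.0457]
orientation: [-179.9, 0.1, -91.1]
force: [-0.3, -0.0, 0.3]
opening: 0.042
gripper_force: 30.0
```

```bash
python3 -c "
from h import *
go((.545,.280,.0148,-91))"
```

```text
t 11.4 [0.546  0.2777 0.0457] [-1.7989e+02  7.0000e-02 -9.1140e+01] open 0.042
[-0.23  0.11  3.09] [-0.11  0.07 -0.14]
```

Converted, 3.05 cm is 0.0305, 2.7 cm is 0.027.

Emit:
send_rows:
  plan:
    - [[-0.002,0.001,0.015,0,0,0],[-0.002,0.001,0.027,0,0,0],[-0.002,0.001,0.0305,0,0,0],[-0.002,0.001,0.0305,0,0,0],[-0.002,0.001,0.0305,0,0,0],[-0.002,0.001,0.0305,0,0,0]]

```text
clock: 11.92
tool_pos: [0.5441, 0.2796, 0.0141]
orientation: [-180.0, 0.0, -91.1]
force: [-0.7, 0.5, 1.0]
opening: 0.042
gripper_force: 30.0
```

Converted, -11 cm is -0.11, -7 cm is -0.07.

Emit:
send_rows:
  plan:
    - [[0,0,0,0,0,0],[0,0,0,0,0,0],[0,0,0,0,0,0],[0,0,0,0,0,0],[0,0,-0.03,0,0,0],[0,0,-0.07,0,0,0],[0,0,-0.11,0,0,0],[0,0,-0.11,0,0,0]]
  fingers: 0.7

```text
clock: 12.58
tool_pos: [0.5477, 0.282, 0.1321]
orientation: [-179.4, 0.4, -91.0]
force: [2.4, 1.1, 1.9]
opening: 0.0615
gripper_force: 0.0
```

```bash
python3 -c "
from h import *
go((.448,-.0085,.12,-73))"
```

```text
t 12.6 [0.5477 0.282  0.1321] [-179.43    0.39  -91.02] open 0.0615
[29.23  9.46  0.92] [ -0.62   0.3  -18.02]
```

Converted, 22 cm is 0.22, 7 cm is 0.07, -18 degrees is -0.2.

Emit:
send_rows:
  plan:
    - [[0.22,0.07,0,0,0,-0.0778],[0.22,0.07,0,0,0,-0.1556],[0.22,0.07,0,0,0,-0.2],[0.22,0.07,0,0,0,-0.2],[0.22,0.07,0,0,0,-0.2],[0.22,0.07,0,0,0,-0.2],[0.22,0.07,0,0,0,-0.2],[0.22,0.07,0,0,0,-0.2]]

```text
clock: 13.25
tool_pos: [0.4693, 0.0598, 0.124]
orientation: [-179.9, 0.0, -73.2]
force: [0.3, 0.3, -0.6]
opening: 0.0615
gripper_force: 0.0
```

```bash
cat > stops.py <<'E'
from h import *
def stops(ymax=235):
    s,K,P=shot('wrist'); h=cv2.cvtColor(s,cv2.COLOR_RGB2HSV); H,S,V=cv2.split(h)
    m=(H>12)&(H<38)&(S>70)&(V>80); m[ymax:]=0
    for c,a,b in blobs(m,300):
        e=cv2.minEnclosingCircle(np.argwhere(b)[:,::-1].astype(np.float32)); print(np.round(e[0],1),a,round(e[1],1),ray(*e[0],K,P,.02).round(4))
    return s
E
python3 -c "
from stops import *
s=stops(); cv2.imwrite('pics/w5.png',s[:,:,::-1])
go((.448,-.0085,.12,-73))"
```

```text
[528.8 116.5] 991 56.1 [ 0.3101 -0.0644  0.02  ]
[624.4  91. ] 953 31.6 [ 0.2415 -0.1072  0.02  ]
[359.7 131. ] 413 24.6 [ 0.4496 -0.0092  0.02  ]
[ 45.  126.5] 482 20.5 [0.7218 0.0686 0.02  ]
t 13.3 [0.4699 0.0607 0.124 ] [-1.7993e+02  1.0000e-02 -7.3170e+01] open 0.0616
[5.99 4.11 0.39] [-0.07  0.01 -0.17]
```

View pics/w5.png

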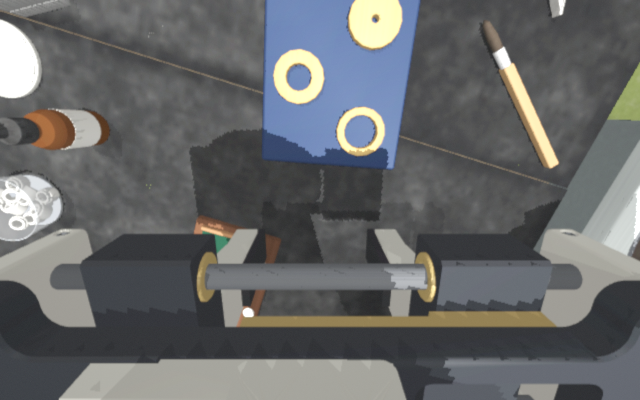

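Stop_30 is at (360,131), stop_22 at (299,77) and stop_6 at (375,17), all undisturbed.

Converted, 8 cm is 0.08, 4.1 cm is 0.041.

Emit:
send_rows:
  plan:
    - [[0.06,0.041,0,0,0,0],[0.06,0.041,0,0,0,0],[0.06,0.041,0.03,0,0,0],[0.06,0.041,0.06,0,0,0],[0.06,0.041,0.08,0,0,0],[0.06,0.041,0.08,0,0,0],[0.06,0.041,0.08,0,0,0],[0.06,0.041,0.08,0,0,0]]

```text
clock: 13.97
tool_pos: [0.4489, -0.0076, 0.0444]
orientation: [-180.0, -0.0, -73.0]
force: [0.5, 0.1, 0.5]
opening: 0.061
gripper_force: 0.0
```

```bash
python3 -c "
from h import *
go((.449,-.009,.0142,-73))"
```

```text
t 14.0 [ 0.4489 -0.0076  0.0444] [-1.7995e+02 -2.0000e-02 -7.3040e+01] open 0.061
[0.14 0.03 3.02] [-0.05 -0.02 -0.04]
```

Emit:
send_rows:
  plan:
    - [[0.001,0,0.015,0,0,0],[0.001,0,0.027,0,0,0],[0.001,0,0.03,0,0,0],[0.001,0,0.03,0,0,0],[0.001,0,0.03,0,0,0],[0.001,0,0.03,0,0,0]]

```text
clock: 14.47
tool_pos: [0.4489, -0.009, 0.0146]
orientation: [-179.9, 0.0, -73.1]
force: [-0.2, -0.4, -0.3]
opening: 0.0613
gripper_force: 0.0
```

Emit:
send_rows:
  plan:
    - [[0,0,0,0,0,0],[0,0,0,0,0,0],[0,0,0,0,0,0],[0,0,0,0,0,0],[0,0,0,0,0,0]]
  fingers: 0.2

```text
clock: 14.88
tool_pos: [0.4482, -0.0094, 0.0138]
orientation: [-180.0, -0.0, -73.1]
force: [-1.2, -0.5, 4.5]
opening: 0.0424
gripper_force: 30.0
```

Converted, -9 cm is -0.09, -6 cm is -0.06, 18 degrees is 0.2.

Emit:
send_rows:
  plan:
    - [[0,0,-0.03,0,0,0],[0,0,-0.06,0,0,0],[0,0,-0.09,0,0,0],[0,0,-0.09,0,0,0.0778],[0,0,-0.09,0,0,0.1556],[0,0,-0.09,0,0,0.2],[0,0,-0.09,0,0,0.2]]

```text
clock: 15.47
tool_pos: [0.4478, -0.0094, 0.1037]
orientation: [-180.0, 0.0, -91.3]
force: [-0.2, 0.3, -0.4]
opening: 0.0424
gripper_force: 30.0
```

```bash
python3 -c "
from h import *
go((.5425,.160,.045,-91))"
```

```text
t 15.5 [ 0.4478 -0.0094  0.1037] [-1.7999e+02  2.0000e-02 -9.1310e+01] open 0.0424
[-17.16  -9.08   5.87] [-0.01  0.02 -0.31]
```

Converted, -17.2 cm is -0.172, -9.1 cm is -0.091.

Emit:
send_rows:
  plan:
    - [[-0.172,-0.091,0,0,0,0],[-0.172,-0.091,0,0,0,0],[-0.172,-0.091,0,0,0,0],[-0.172,-0.091,0,0,0,0],[-0.172,-0.091,0,0,0,0],[-0.172,-0.091,0.03,0,0,0],[-0.172,-0.091,0.055,0,0,0],[-0.172,-0.091,0.055,0,0,0]]

```text
clock: 16.13
tool_pos: [0.5391, 0.1595, 0.0435]
orientation: [179.6, -0.2, -91.0]
force: [-0.6, -1.0, -1.0]
opening: 0.0422
gripper_force: 30.0
```

Emit:
send_rows:
  plan:
    - [[0,0,0,0,0,0],[0,0,0,0,0,0],[0,0,0,0,0,0]]

```text
clock: 16.38
tool_pos: [0.5433, 0.161, 0.0502]
orientation: [-179.9, 0.1, -91.1]
force: [0.0, 0.1, 0.2]
opening: 0.0421
gripper_force: 30.0
```

```bash
python3 -c "
from h import *
go((.5427,.160,.0144,-91))"
```

```text
t 16.4 [0.5433 0.161  0.0502] [-1.7988e+02  6.0000e-02 -9.1070e+01] open 0.0421
[0.1  0.06 3.58] [-0.12  0.06 -0.07]
```

Converted, 3.55 cm is 0.0355, 3 cm is 0.03.

Emit:
send_rows:
  plan:
    - [[0.001,0,0.015,0,0,0],[0.001,0,0.03,0,0,0],[0.001,0,0.0355,0,0,0],[0.001,0,0.0355,0,0,0],[0.001,0,0.0355,0,0,0],[0.001,0,0.0355,0,0,0]]

```text
clock: 16.88
tool_pos: [0.543, 0.16, 0.0142]
orientation: [-179.9, 0.1, -91.1]
force: [0.1, -0.3, -0.5]
opening: 0.0421
gripper_force: 30.0
```

Converted, -9 cm is -0.09, -6 cm is -0.06.

Emit:
send_rows:
  plan:
    - [[0,0,0,0,0,0],[0,0,0,0,0,0],[0,0,0,0,0,0],[0,0,0,0,0,0],[0,0,-0.03,0,0,0],[0,0,-0.06,0,0,0],[0,0,-0.09,0,0,0],[0,0,-0.09,0,0,0]]
  fingers: 0.7

```text
clock: 17.55
tool_pos: [0.5456, 0.1614, 0.1091]
orientation: [-179.5, 0.2, -91.0]
force: [0.1, 1.7, 0.9]
opening: 0.0614
gripper_force: 0.0
```

Emit:
send_rows:
  plan:
    - [[0.15,0.03,0,0,0,0],[0.15,0.03,0,0,0,0],[0.15,0.03,0,0,0,0],[0.15,0.03,0,0,0,0],[0.15,0.03,0,0,0,0],[0.15,0.03,0,0,0,0],[0.15,0.03,0,0,0,0]]

```text
clock: 18.13
tool_pos: [0.5098, 0.0104, 0.1033]
orientation: [-180.0, 0.0, -91.2]
force: [-0.0, 1.0, -0.5]
opening: 0.061
gripper_force: 0.0
```

```bash
python3 -c "
from stops import *
s=stops(); 
go((.5135,-.037,.045,-91))"
```

```text
[368.  69.] 2559 30.2 [ 0.4677 -0.0978  0.02  ]
[559.5 107. ] 2119 60.2 [ 0.3118 -0.0662  0.02  ]
[309.3 147.5] 1581 26.1 [ 0.5152 -0.0377  0.02  ]
t 18.2 [0.5099 0.0109 0.1032] [-1.7996e+02  1.0000e-02 -9.1100e+01] open 0.0613
[ 4.78 -0.45  5.82] [-0.04  0.01 -0.1 ]
```

Emit:
send_rows:
  plan:
    - [[0.048,-0.006,0,0,0,0],[0.048,-0.006,0,0,0,0],[0.048,-0.006,0.03,0,0,0],[0.048,-0.006,0.055,0,0,0],[0.048,-0.006,0.055,0,0,0],[0.048,-0.006,0.055,0,0,0],[0.048,-0.006,0.055,0,0,0]]

```text
clock: 18.77
tool_pos: [0.5154, -0.037, 0.0489]
orientation: [-180.0, -0.0, -91.0]
force: [0.5, -0.0, 0.9]
opening: 0.061
gripper_force: 0.0
```

```bash
python3 -c "
from stops import *
go((.515,-.037,.0144,-91))"
```

```text
t 18.8 [ 0.5154 -0.037   0.0489] [-1.7997e+02 -2.0000e-02 -9.1030e+01] open 0.061
[0.   0.04 3.45] [-0.03 -0.02 -0.03]
```

Converted, 3.45 cm is 0.0345, 3 cm is 0.03.

Emit:
send_rows:
  plan:
    - [[0,0,0.015,0,0,0],[0,0,0.03,0,0,0],[0,0,0.0345,0,0,0],[0,0,0.0345,0,0,0],[0,0,0.0345,0,0,0],[0,0,0.0345,0,0,0]]

```text
clock: 19.27
tool_pos: [0.5154, -0.0374, 0.0148]
orientation: [-179.9, 0.0, -91.1]
force: [-0.1, -0.5, 0.4]
opening: 0.0611
gripper_force: 0.0
```

Converted, -9 cm is -0.09, -6 cm is -0.06.

Emit:
send_rows:
  plan:
    - [[0,0,0,0,0,0],[0,0,0,0,0,0],[0,0,0,0,0,0],[0,0,0,0,0,0],[0,0,0,0,0,0],[0,0,-0.03,0,0,0],[0,0,-0.06,0,0,0],[0,0,-0.09,0,0,0]]
  fingers: 0.2

```text
clock: 19.93
tool_pos: [0.5137, -0.0379, 0.1041]
orientation: [179.9, -0.0, -91.1]
force: [0.4, 0.2, -1.0]
opening: 0.0425
gripper_force: 30.0
```

Converted, -25.7 cm is -0.257, -2.4 cm is -0.024.

Emit:
send_rows:
  plan:
    - [[-0.257,-0.024,0,0,0,0],[-0.257,-0.024,0,0,0,0],[-0.257,-0.024,0,0,0,0],[-0.257,-0.024,0,0,0,0],[-0.257,-0.024,0,0,0,0],[-0.257,-0.024,0,0,0,0],[-0.257,-0.024,0,0,0,0],[-0.257,-0.024,0,0,0,0]]

```text
clock: 20.6
tool_pos: [0.5436, 0.2218, 0.103]
orientation: [180.0, -0.0, -90.9]
force: [0.6, 0.0, -1.0]
opening: 0.0424
gripper_force: 30.0
```

Converted, 5.5 cm is 0.055, 3 cm is 0.03.

Emit:
send_rows:
  plan:
    - [[0,0,0.03,0,0,0],[0,0,0.055,0,0,0],[0,0,0.055,0,0,0],[0,0,0.055,0,0,0],[0,0,0.055,0,0,0]]

```text
clock: 21.02
tool_pos: [0.5441, 0.2185, 0.0496]
orientation: [-180.0, 0.0, -91.1]
force: [0.2, 0.4, -0.2]
opening: 0.0423
gripper_force: 30.0
```

```bash
python3 -c "
from stops import *
go((.5437,.220,.0144,-91))"
```

```text
t 21.0 [0.5441 0.2185 0.0496] [-179.96    0.    -91.13] open 0.0423
[-0.15  0.05  3.52] [-0.04  0.   -0.13]
```

Converted, 3.5 cm is 0.035, 3 cm is 0.03.

Emit:
send_rows:
  plan:
    - [[-0.001,0,0.015,0,0,0],[-0.001,0,0.03,0,0,0],[-0.001,0,0.035,0,0,0],[-0.001,0,0.035,0,0,0],[-0.001,0,0.035,0,0,0],[-0.001,0,0.035,0,0,0]]

```text
clock: 21.52
tool_pos: [0.5442, 0.2201, 0.0148]
orientation: [-179.9, 0.1, -91.1]
force: [0.3, -0.2, -0.5]
opening: 0.0423
gripper_force: 30.0
```

Converted, -9 cm is -0.09, -6 cm is -0.06.

Emit:
send_rows:
  plan:
    - [[0,0,0,0,0,0],[0,0,0,0,0,0],[0,0,0,0,0,0],[0,0,0,0,0,0],[0,0,-0.03,0,0,0],[0,0,-0.06,0,0,0],[0,0,-0.09,0,0,0],[0,0,-0.09,0,0,0]]
  fingers: 0.7

```text
clock: 22.18
tool_pos: [0.5466, 0.2217, 0.1098]
orientation: [-179.6, 0.3, -91.0]
force: [0.6, 0.0, 0.6]
opening: 0.0615
gripper_force: 0.0
```

Converted, 31.9 cm is 0.319, 7.1 cm is 0.071.

Emit:
send_rows:
  plan:
    - [[0.319,0.071,0,0,0,0],[0.319,0.071,0,0,0,0],[0.319,0.071,0,0,0,0],[0.319,0.071,0,0,0,0],[0.319,0.071,0,0,0,0],[0.319,0.071,0,0,0,0],[0.319,0.071,0,0,0,0],[0.319,0.071,0,0,0,0]]

```text
clock: 22.85
tool_pos: [0.4651, -0.0998, 0.1037]
orientation: [-180.0, 0.0, -91.1]
force: [0.5, -0.2, 0.1]
opening: 0.0615
gripper_force: 0.0
```

Emit:
send_rows:
  plan:
    - [[0,0,0,0,0,0],[0,0,0,0,0,0],[0,0,0,0,0,0]]

```text
clock: 23.1
tool_pos: [0.4665, -0.0979, 0.1037]
orientation: [-180.0, 0.0, -91.2]
force: [0.6, 0.7, -0.3]
opening: 0.0614
gripper_force: 0.0
```

```bash
python3 -c "
from stops import *
go((.4675,-.0973,.05,-91))"
```

```text
t 23.1 [ 0.4665 -0.0979  0.1037] [-1.7996e+02  1.0000e-02 -9.1170e+01] open 0.0614
[-0.06 -0.09  5.37] [-0.04  0.01 -0.17]
```

Converted, 8.9 cm is 0.089, 8 cm is 0.08.

Emit:
send_rows:
  plan:
    - [[-0.001,-0.001,0.03,0,0,0],[-0.001,-0.001,0.06,0,0,0],[-0.001,-0.001,0.08,0,0,0],[-0.001,-0.001,0.089,0,0,0],[-0.001,-0.001,0.089,0,0,0],[-0.001,-0.001,0.089,0,0,0],[-0.001,-0.001,0.089,0,0,0]]

```text
clock: 23.68
tool_pos: [0.4685, -0.0962, 0.0156]
orientation: [-179.9, 0.0, -91.0]
force: [0.1, -0.5, -0.3]
opening: 0.0611
gripper_force: 0.0
```

Converted, -9 cm is -0.09, -6 cm is -0.06.

Emit:
send_rows:
  plan:
    - [[0,0,0,0,0,0],[0,0,0,0,0,0],[0,0,0,0,0,0],[0,0,0,0,0,0],[0,0,0,0,0,0],[0,0,-0.03,0,0,0],[0,0,-0.06,0,0,0],[0,0,-0.09,0,0,0]]
  fingers: 0.2

```text
clock: 24.35
tool_pos: [0.4666, -0.097, 0.1054]
orientation: [179.9, -0.0, -91.1]
force: [0.2, 0.5, -0.5]
opening: 0.0422
gripper_force: 30.0
```

```bash
python3 -c "
from stops import *
go((.5457,.340,.1,-91))"
```

```text
t 24.4 [ 0.4666 -0.097   0.1054] [ 1.7991e+02 -2.0000e-02 -9.1130e+01] open 0.0422
[-43.85  -7.05   0.52] [ 0.09 -0.02 -0.13]
```

Converted, -30 cm is -0.3, -5 cm is -0.05.

Emit:
send_rows:
  plan:
    - [[-0.3,-0.05,0,0,0,0],[-0.3,-0.05,0,0,0,0],[-0.3,-0.05,0,0,0,0],[-0.3,-0.05,0,0,0,0],[-0.3,-0.05,0,0,0,0],[-0.3,-0.05,0,0,0,0],[-0.3,-0.05,0,0,0,0],[-0.3,-0.05,0,0,0,0]]

```text
clock: 25.02
tool_pos: [0.5246, 0.2072, 0.1048]
orientation: [-179.9, 0.1, -90.9]
force: [-0.1, -0.8, 0.6]
opening: 0.042
gripper_force: 30.0
```

Converted, -13.9 cm is -0.139, 5 cm is 0.05.

Emit:
send_rows:
  plan:
    - [[-0.139,-0.021,0,0,0,0],[-0.139,-0.021,0,0,0,0],[-0.139,-0.021,0,0,0,0],[-0.139,-0.021,0,0,0,0],[-0.139,-0.021,0.02,0,0,0],[-0.139,-0.021,0.05,0,0,0],[-0.139,-0.021,0.05,0,0,0],[-0.139,-0.021,0.05,0,0,0]]

```text
clock: 25.68
tool_pos: [0.5459, 0.3394, 0.0532]
orientation: [179.8, -0.2, -91.1]
force: [0.5, 0.8, -0.1]
opening: 0.0419
gripper_force: 30.0
```

Emit:
send_rows:
  plan:
    - [[0,0,0,0,0,0],[0,0,0,0,0,0]]

```text
clock: 25.85
tool_pos: [0.5478, 0.3411, 0.0565]
orientation: [-179.9, 0.1, -91.1]
force: [-0.0, -1.0, -0.0]
opening: 0.042
gripper_force: 30.0
```

```bash
python3 -c "
from stops import *
go((.5457,.340,.0153,-91))"
```

```text
t 25.9 [0.5478 0.3411 0.0565] [-1.7989e+02  9.0000e-02 -9.1120e+01] open 0.042
[0.12 0.22 4.11] [-0.11  0.09 -0.12]
```

Lower, release, lift, then move away along −y so that both the wrist and top cameras see the tray.

Converted, 4.1 cm is 0.041, 3 cm is 0.03.

Emit:
send_rows:
  plan:
    - [[0.001,0.002,0.015,0,0,0],[0.001,0.002,0.03,0,0,0],[0.001,0.002,0.041,0,0,0],[0.001,0.002,0.041,0,0,0],[0.001,0.002,0.041,0,0,0],[0.001,0.002,0.041,0,0,0]]

```text
clock: 26.35
tool_pos: [0.5452, 0.34, 0.0144]
orientation: [-180.0, 0.0, -91.1]
force: [0.4, 1.0, -0.4]
opening: 0.0422
gripper_force: 30.0
```

Converted, -14 cm is -0.14, -10 cm is -0.1.

Emit:
send_rows:
  plan:
    - [[0,0,0,0,0,0],[0,0,0,0,0,0],[0,0,0,0,0,0],[0,0,0,0,0,0],[0,0,-0.03,0,0,0],[0,0,-0.06,0,0,0],[0,0,-0.1,0,0,0],[0,0,-0.14,0,0,0]]
  fingers: 0.7

```text
clock: 27.02
tool_pos: [0.5443, 0.3392, 0.1546]
orientation: [179.9, -0.1, -91.1]
force: [1.4, 0.9, 0.7]
opening: 0.0615
gripper_force: 0.0
```

Converted, 30 cm is 0.3, 5 cm is 0.05.

Emit:
send_rows:
  plan:
    - [[0.3,0.05,-0.03,0,0,0],[0.3,0.05,-0.03,0,0,0],[0.3,0.05,-0.03,0,0,0],[0.3,0.05,-0.03,0,0,0],[0.3,0.05,-0.03,0,0,0],[0.3,0.05,-0.03,0,0,0],[0.3,0.05,-0.03,0,0,0],[0.3,0.05,-0.03,0,0,0]]

```text
clock: 27.68
tool_pos: [0.4873, 0.0371, 0.1845]
orientation: [-180.0, 0.0, -91.2]
force: [-0.9, 1.6, 0.3]
opening: 0.0617
gripper_force: 0.0
```

Converted, 25 cm is 0.25, 5 cm is 0.05.

Emit:
send_rows:
  plan:
    - [[0.25,0.05,0,0,0,0],[0.25,0.05,0,0,0,0],[0.25,0.05,0,0,0,0],[0.25,0.05,0,0,0,0],[0.25,0.05,0,0,0,0],[0.25,0.05,0,0,0,0],[0.25,0.05,0,0,0,0],[0.25,0.05,0,0,0,0]]

```text
clock: 28.35
tool_pos: [0.4332, -0.2104, 0.1836]
orientation: [180.0, -0.0, -91.4]
force: [-0.6, 0.1, 0.1]
opening: 0.0615
gripper_force: 0.0
```

```bash
python3 -c "
from h import *
t,K,P=shot('top'); cv2.imwrite('pics/t9.png',t[:,:,::-1])
h=cv2.cvtColor(t,cv2.COLOR_RGB2HSV);H,S,V=cv2.split(h)
m=(H>15)&(H<35)&(S>110)&(V>100); m[:180]=0;m[240:]=0;m[:,:170]=0;m[:,285:]=0
A=np.array([.5441,.2502]); th=np.deg2rad(-1.05); R=np.array([[np.cos(th),-np.sin(th)],[np.sin(th),np.cos(th)]])
for c,a,b in blobs(m,20):
    e=cv2.minEnclosingCircle(np.argwhere(b)[:,::-1].astype(np.float32)); p=ray(*e[0],K,P,.02); print(c,a,p.round(4),'tray mm',((p[:2]-A)@R*1000).round(1))
s,_,_=shot('scene'); cv2.imwrite('pics/s9.png',s[:,:,::-1])
"
```

```text
[186.39130435 201.90372671] 322 [0.546  0.3399 0.02  ] tray mm [ 0.2 89.7]
[211.93666667 202.81666667] 300 [0.5456 0.2821 0.02  ] tray mm [ 0.9 32. ]
[237.24137931 203.62452107] 261 [0.543  0.2218 0.02  ] tray mm [ -0.5 -28.4]
[262.93193717 204.63874346] 191 [0.5433 0.162  0.02  ] tray mm [  0.8 -88.2]
```

View pics/t9.png

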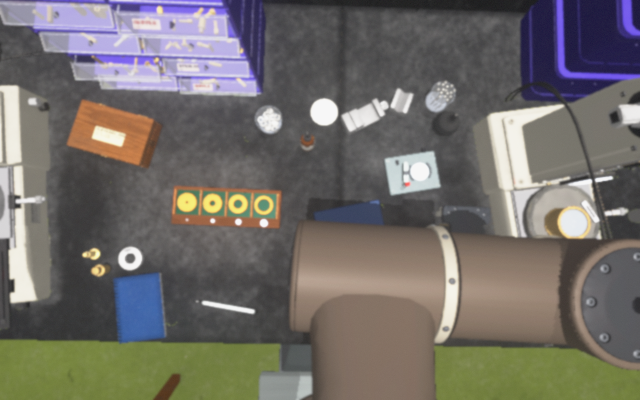

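View pics/s9.png

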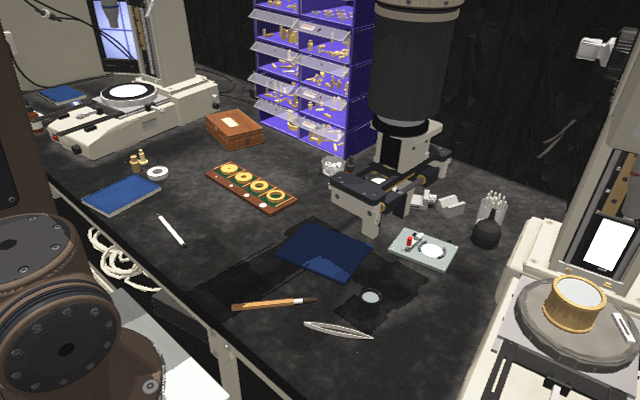

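Both views show all four stops flat in the tray, with openings growing from (187,202) to (263,205), each within about 2 mm of its seat. The loupe and dropper have not moved. Handing in.

```bash
python3 -c "
from plant import ctrl
print(ctrl.close_job())"
```

```text
the job is handed in; nothing more can be done
None
```

All four stops lie flat in their tray seats in order of opening, each within about 2 mm of its seat's centre in the last picture; the tab is swung aside, the dropper and loupe were not touched, and the job was handed in at about 28 s (no verdict was returned).

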